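Return the bench supplies to their marked mats

TASK

Tidy the packing table for the next shift: put the stapler, the hand stamp, the stack of gift tags and the glue stick each on the foam mat that shows its own footprint. Each should stand upright (the tags flat) centred on its outline and squared up with it, either way round, and be let go. Leave the red and gold ribbon rolls where they lie.

Things in the scene. Friction and masses are not known exactly. Their poses are not given: they have to be found in the camera images.
- stapler_center (a point): Red and black desk stapler, 135 x 34 x 49 mm (its upper part is 26 mm wide), loose, standing on its base. This point is the centre of its 135 x 34 mm footprint, half-way up, 24.5 mm above its underside. x along its length, y across its width, z up.
- stamp_center (a point): Hand stamp: black block of 30 x 50 mm footprint, 30 mm high, with a turned wooden handle above it, about 28 mm thick at its widest, 87 mm high in all; loose, standing upright. The point is on the handle's axis over the block's centre, 43.5 mm above the underside. x along the 30 mm side, y along the 50 mm side, z up.
- tags_center (a point): Banded stack of gift tags: cream rectangular stack with a red band round it, stiff, 88 x 57 x 17 mm (the solid stack 85 x 56 x 16 mm), loose, lying flat. The point is its centre, 8.5 mm above its underside. x along the 88 mm side, y along the 57 mm side, z up.
- glue_center (a point): Orange and white glue stick, 26 mm in diameter and 97 mm tall, loose, standing upright. The point is on its axis, 48.5 mm above its underside. z up.
- stapler_mat: Dark foam mat fixed to the table, 3 mm thick with its top 3 mm above the table, 152 x 54 mm, with a long red 135 x 34 mm footprint outlined in white: the stapler's place. Origin at the centre of the mat and footprint, on the table top. x along the footprint's length, y across it.
- stamp_mat: Dark foam mat fixed to the table, 3 mm thick with its top 3 mm above the table, 60 x 80 mm, with a small brown wood-coloured 30 x 50 mm footprint outlined in white: the stamp's place. Origin at the centre, on the table top. x along the 30 mm side, y along the 50 mm side.
- tags_mat: Dark foam mat fixed to the table, 3 mm thick with its top 3 mm above the table, 112 x 84 mm, with a broad cream-yellow 88 x 57 mm footprint outlined in white: the place of the stack of tags. Origin at the centre, on the table top. x along the 88 mm side, y along the 57 mm side.
- glue_mat: Dark foam mat fixed to the table, 3 mm thick with its top 3 mm above the table, 64 x 64 mm, with a round orange 26 mm footprint ringed in white: the glue stick's place. Origin at the centre, on the table top.
- red_roll: Bystander: small red ribbon roll, 60 mm across, 16 mm thick, lying flat and loose. Origin at the centre of its underside.
- gold_roll: Bystander: small gold ribbon roll, 54 mm across, 14 mm thick, lying flat and loose. Origin at the centre of its underside.
Things that resemble listed ones, but are neither listed nor needed, are in the scene too. What is shaped like the glue_mat but blue or turquoise is not meant.

How it is judged:
By the outcome, as a careful person would: the job done as asked, in the order asked, and still so for the second after the job is handed in, with the robot touching nothing.
It also fails if it takes over 128 s, if anything falls off the work surface, if the arm or the gripper's body presses on something with over 40 N, if the wrist force passes 120 N, or if a joint passes its speed limit or range.

ROBOT

A 6-joint arm with a two-finger parallel gripper is mounted at the origin on a cart in front of the work surface, level with it; the furniture and walls round the work are solid. World frame = base frame: x ahead of the robot, y to its left, z up, the work surface at z = 0. Lengths are in m, angles in degrees, forces in N, time in s.
With the tool pointing down it reaches from about 0.375 to 0.9 m from the base axis. Payload 3.1 kg.
Tool frame: the origin (TCP) lies at the very end of the fingers, on their centre line; the grasp point (between the pads) lies grip_point_offset behind it (grip_point_offset is the distance from the TCP to the grasp point, in m); z points along the fingers, y is the line along which they close (so a half turn about z gives the same grasp; the last joint's range is limited). The gripper opens to 87 mm and grips with 3 to 60 N. Pads are 19 mm wide; open, the fingers measure 117 mm over their backs; the gripper's body (75 mm by 190 mm) begins 51 mm behind the grasp point.
Start: joints at [59.387, 30.224, 82.088, -0, 67.689, -10.227], TCP at [0.218, 0.586, 0.223] pointing down, gripper open.
Joint ranges: [-176.69, 176.69], [-43.24, 126.21], [12.49, 139.97], [-82, 262], [0, 151.66], [-163.58, 163.58]. Speed limits (degrees/s): [159.86, 159.86, 180, 180, 180, 180].

INTERFACE

Orientations are given as a 3x3 rotation matrix whose columns are the frame's x, y, z axes.
In Python, from rig import * gives the robot as it stands.
- The arm moves only by the tool move_arm, never from a script. Its argument "increments" is a list of rows, each a list of 3 entries, a list of its own where there are three numbers: the shift along the tool's x, y, z in units of 30 mm (1.0 is 30 mm), then the turn, a rotation vector about the tool's x, y, z in units of 120 degrees (1.0 is 120 degrees), then the closure, from 0 (fully open) to 1 (shut). A call has 1 to 20 rows; each row shifts and turns the commanded pose from where the row before left it, along the tool's axes as they then stand; what a row does not reach is not made up. A row lasts 1/12 s, in which the tool goes at most 41.7 mm and 7.16 degrees, less where a joint would pass 70% of its speed; a pose out of reach is approached as far as the arm can. A call with a number of a shift or a turn outside -1 to 1 is refused whole. A call with a gripper value outside its range is refused whole. The fingers move at their own pace and stop on an object; the grip force is fixed at half the most. Time passes only in rows, so rows that do not move let the fingers close. It gives the time, the measured TCP pose, the force, the opening and the grip force at its end, in the units of the state.
- read_state(): the state, without advancing time (a new reading comes with each control period).
- capture(name): name is "scene" or "top" or "wrist"; returns a dict with "img" (420x560x3 uint8, red, green, blue), "mtx" (3x3 intrinsics, pixels), "distortion" ([k1, k2, p1, p2, k3] as OpenCV has them; the pictures are not rectified), "eye" and "rotation" of the camera in the world. Camera axes: x right, y down, z forward; pixel columns grow to the right and rows downward; lengths in m; the calibration is good to about 2 mm. A picture is of the moment at which its call begins. There is no depth.
- hand_in(): hands the job in; it is judged then, once.
Trained networks look in a picture, given as the dict that the camera call returned (one of the last four; its "shot" number tells which), for a name from the list of things; names that differ only in an ending like _2 or _b are one class to them, and where a whole thing is asked for, a point or a joint stands for the part that bears it (a point fixed in the world has none). Each returns a list of dicts, best first, with "confidence" (0 to 1); they miss things now and then, are a little off and sometimes report something else, mostly with a low value. They report only what shows in the picture. A call takes as long as a camera call. They do not tell look-alikes from the thing itself.
- search_frame(picture, label): "extent" ([left, top, right, bottom] as shares, 0 to 1, of the picture: columns of its width, rows of its height, round what is visible of it).
- pinpoint(picture, label): "xy" ([column, row] as shares, 0 to 1, of the picture: columns of its width, rows of its height: a listed point, or the origin of a listed thing).
The state is a dict: "time_s": time; "joint_positions": joint angles; "qvel": joint speeds; "tau": joint torques, N m; "position": TCP position; "tcp_rot": TCP orientation; "force": force on the tool from outside, world axes, zero at the start; "moment": the same for the moment, N m; "opening": opening from 0.0 (shut) to 1.0 (fully open); "grasp_force": force on a finger pad.
Only numpy, scipy, OpenCV 4.12 (cv2) and the standard library are available. Lean on these libraries where they do the work, as an engineer would, in place of code of your own. Each camera call takes 0.05 s, during which the arm holds its last target. There are 200 camera calls.

## Working session

There is one attempt and no reset: what is moved stays moved. The work goes in short steps, Python scripts to look and compute and a tool call to move; the robot and the scene stay as the last step left them, time stands still between calls to the robot, and variables do not carry over. Pictures are saved under pics/ and viewed, at most 14 in all, crops included, and the job is handed in when it is done.

Besides the shell and the picture viewer there is one more tool, called after "Call:" by a JSON object that holds its "op" and its "data". move_arm: Moves the arm, as the interface text tells. Its arguments: {"type":"object","properties":{"increments":{"type":"array"}},"required":["increments"]}

```bash
ls; mkdir -p pics; cat > h.py <<'E'
from rig import *
import numpy as np, cv2
def ray(c,px):
    p=cv2.undistortPoints(np.array([[px]],float),np.array(c['mtx'],float),np.array(c['distortion'],float))[0,0]
    return np.array(c['rotation'])@np.array([p[0],p[1],1])
def at(c,px,z):
    d=ray(c,px);e=np.array(c['eye']);return (e+d*(z-e[2])/d[2])
def save(c,n): cv2.imwrite('pics/'+n+'.png',c['img'][:,:,::-1])
Z=dict(stapler_center=.0245,stamp_center=.0435,tags_center=.0085,glue_center=.0485,stapler_mat=0.003,stamp_mat=.003,tags_mat=.003,glue_mat=.003,red_roll=.0,gold_roll=.0)
E
python3 - <<'E'
from h import *
s=read_state();print(s)
for n in ['top','scene']:
    c=capture(n);save(c,n+'1');print(n,c['eye'],c['rotation'],c['mtx'])
    for l,z in Z.items():
        for r in pinpoint(c,l)[:3]:
            px=np.array(r['xy'])*[560,420];print(l,round(r['confidence'],2),px.round(),at(c,px,z).round(3))
E
```

```text
pics
{'time_s': 0.0, 'joint_positions': array([ 5.93881210e+01,  3.02796976e+01,  8.21581955e+01,  1.22695648e-03,
        6.76884802e+01, -1.02271226e+01]), 'qvel': array([ 0.04107507, -0.08036442, -0.08956823, -0.05940018, -0.07391939,
       -0.01812453]), 'tau': array([ 2.21453238e-04, -4.40036631e+01, -1.76596856e+01,  6.34972542e-02,
        5.78921009e-02, -1.61001872e-04]), 'position': array([0.21728024, 0.58521942, 0.22155375]), 'tcp_rot': array([[-9.37371620e-01,  3.48329076e-01, -1.14020017e-03],
       [ 3.48330700e-01,  9.37369809e-01, -1.88815621e-03],
       [ 4.11089504e-04, -2.16707077e-03, -9.99997567e-01]]), 'force': array([ 0.37633516, -0.27546298, -0.66780089]), 'moment': array([ 0.01136989, -0.02992316,  0.0278476 ]), 'grasp_force': 0.0, 'opening': 1.0039533949709212}
top [0.39229166 0.06216082 1.10687167] [[ 0.00725403 -0.98496075  0.17262588]
 [-0.99955609 -0.0121307  -0.02721173]
 [ 0.02889656 -0.17235186 -0.98461151]] [[410.8232561    0.         279.27226809]
 [  0.         410.8232561  209.80799356]
 [  0.           0.           1.        ]]
stapler_center 
[... 1187 characters left out ...]
  1.        ]]
stapler_center 0.75 [291. 341.] [ 0.404 -0.324  0.024]
stapler_center 0.69 [276. 210.] [0.61  0.094 0.024]
stamp_center 0.95 [317. 240.] [ 0.609 -0.095  0.043]
tags_center 0.6 [250. 273.] [ 0.439 -0.091  0.008]
glue_center 0.96 [207. 220.] [0.42  0.095 0.048]
stapler_mat 0.78 [241. 189.] [0.595 0.277 0.003]
stamp_mat 0.67 [371. 305.] [ 0.612 -0.298  0.003]
stamp_mat 0.39 [259. 245.] [0.511 0.001 0.003]
tags_mat 0.6 [292. 343.] [ 0.416 -0.312  0.003]
glue_mat 0.74 [195. 178.] [0.508 0.408 0.003]
glue_mat 0.71 [189. 201.] [0.439 0.281 0.003]
glue_mat 0.54 [294. 176.] [0.776 0.277 0.003]
red_roll 0.6 [259. 246.] [0.511 0.001 0.   ]
gold_roll 0.7 [305. 290.] [ 0.52  -0.189  0.   ]
```

```bash
python3 -c "
import cv2
im=cv2.imread('pics/top1.png')[110:320,100:450]
cv2.imwrite('pics/top1c.png',cv2.resize(im,(800,480),interpolation=cv2.INTER_CUBIC))"
```

```text
(no output)
```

View pics/top1c.png

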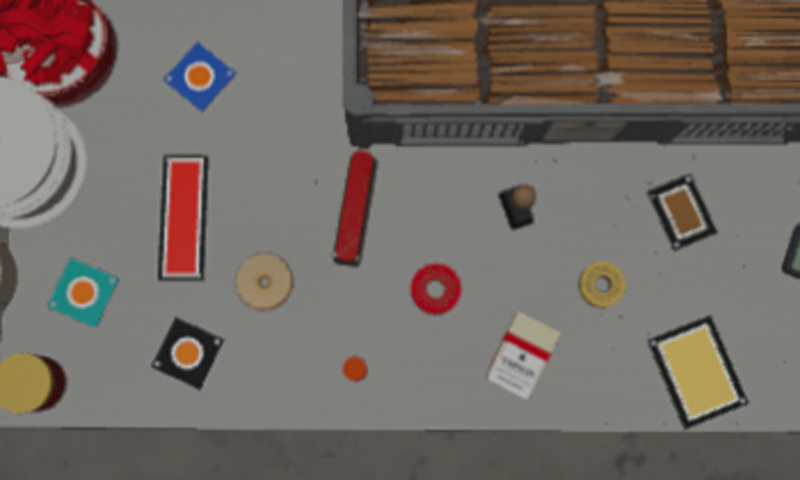

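View pics/scene1.png

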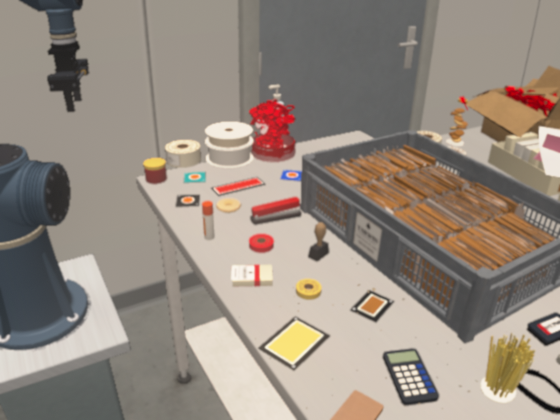

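```bash
cat >> h.py <<'E'
def seg(c,center,rad,mask,z):
    """largest blob near center px under mask(hsv) -> centroid, minAreaRect long-axis yaw & sizes in world at height z"""
    hsv=cv2.cvtColor(c['img'],cv2.COLOR_RGB2HSV).astype(int)
    m=mask(hsv[...,0],hsv[...,1],hsv[...,2]).astype(np.uint8)
    w=np.zeros_like(m);cv2.circle(w,tuple(int(v) for v in center),int(rad),1,-1);m&=w
    cs=cv2.findContours(m,cv2.RETR_EXTERNAL,cv2.CHAIN_APPROX_NONE)[0]
    k=max(cs,key=cv2.contourArea)[:,0,:]
    P=np.array([at(c,p.astype(float),z)[:2] for p in k])
    (cx,cy),(a,b),_=r=cv2.minAreaRect((P*1000).astype(np.float32))
    bx=cv2.boxPoints(r);e=[bx[1]-bx[0],bx[2]-bx[1]];l=max(e,key=np.linalg.norm)
    yaw=(np.degrees(np.arctan2(l[1],l[0]))+90)%180-90
    return dict(c=(round(cx,1),round(cy,1)),size=(round(max(a,b),1),round(min(a,b),1)),yaw=round(yaw,1))
red=lambda h,s,v:((h<8)|(h>172))&(s>130)&(v>70)
orange=lambda h,s,v:(h>5)&(h<20)&(s>130)&(v>120)
brown=lambda h,s,v:(h>5)&(h<20)&(s>90)&(v>60)
yellow=lambda h,s,v:(h>18)&(h<32)&(s>90)&(v>110)
dark=lambda h,s,v:(v<70)
E
python3 - <<'E'
from h import *
import rig
print([n for n in dir(rig) if not n.startswith('_')], globals().get('grip_point_offset'))
c=capture('top')
for n,p,r,m,z in [('stmat',(180,205),36,red,.003),('stapler',(256,201),33,red,.049),('stampmat',(398,203),20,brown,.003),('tagsmat',(405,272),30,yellow,.003),('gluemat',(181,264),10,orange,.003),('glue',(255,271),10,red,.097),('glueO',(255,271),10,lambda h,s,v:(h<15)&(s>130),.097),('stampblk',(327,200),14,dark,.03),('tags',(329,266),22,lambda h,s,v:(v>140)&(s<255)&((v>165)|(s>40)),.017)]:
    try: print(n,seg(c,p,r,m,z))
    except Exception as e: print(n,e)
w=capture('wrist');s=read_state();R=s['tcp_rot'];print(w['mtx'][0],R.T@(np.array(w['eye'])-s['position']),R.T@np.array(w['rotation']))
E
```

```text
['PlanningError', 'capture', 'grip_point_offset', 'hand_in', 'pinpoint', 'read_state', 'search_frame'] 0.0187
stmat {'c': (597.8, 303.2), 'size': (130.4, 33.1), 'yaw': np.float32(0.3)}
stapler {'c': (603.9, 97.9), 'size': (129.1, 25.8), 'yaw': np.float32(-8.4)}
stampmat {'c': (611.6, -297.9), 'size': (47.3, 28.2), 'yaw': np.float32(22.5)}
tagsmat {'c': (419.1, -308.4), 'size': (87.3, 55.9), 'yaw': np.float32(21.5)}
gluemat {'c': (436.5, 290.4), 'size': (24.0, 21.1), 'yaw': np.float32(-89.4)}
glue {'c': (405.6, 92.0), 'size': (0.0, 0.0), 'yaw': np.float32(0.0)}
glueO {'c': (417.6, 93.4), 'size': (24.1, 21.9), 'yaw': np.float32(0.9)}
stampblk {'c': (608.0, -91.3), 'size': (46.4, 29.3), 'yaw': np.float32(19.9)}
tags {'c': (450.4, -106.8), 'size': (55.4, 51.2), 'yaw': np.float32(63.8)}
[321.89756832   0.         273.17395135] [ 6.48563242e-02  1.57738903e-04 -1.62586985e-01] [[-7.12763967e-04 -9.71016669e-01 -2.39010714e-01]
 [ 9.99999744e-01 -7.07840926e-04 -1.06432241e-04]
 [-6.58340849e-05 -2.39010729e-01  9.71016924e-01]]
```

```bash
cat >> h.py <<'E'
def go(x,y,z,yaw,s=None):
    """TCP target in mm, yaw deg (tool x = -(cos,sin)); prints tool-frame shift units and turn units"""
    s=s or read_state();R=np.array(s['tcp_rot'])
    d=R.T@(np.array([x,y,z])/1000-s['position'])/.03
    cur=np.degrees(np.arctan2(-R[1,0],-R[0,0]))
    print('t',round(s['time_s'],2),'pos',(np.array(s['position'])*1000).round(1),'yaw',cur.round(1),'SHIFT',d.round(3),'n>=',int(np.ceil(max(abs(d).max(),np.linalg.norm(d)*30/41))),'TURN z',round(-(yaw-cur)/120,4),'tiltcheck',R[2].round(4))
E
python3 -c "
from h import *
go(585,303,160,0)"
```

```text
t 1.2 pos [217.7 585.8 222.5] yaw -20.4 SHIFT [-14.762  -4.572   2.085] n>= 15 TURN z -0.1699 tiltcheck [ 0. -0. -1.]
```

Call:
{"op": "move_arm", "data": {"increments": [[[-0.92,-0.285,0.13],[0,0,0],0],[[-0.92,-0.285,0.13],[0,0,0],0],[[-0.92,-0.285,0.13],[0,0,0],0],[[-0.92,-0.285,0.13],[0,0,0],0],[[-0.92,-0.285,0.13],[0,0,0],0],[[-0.92,-0.285,0.13],[0,0,0],0],[[-0.92,-0.285,0.13],[0,0,0],0],[[-0.92,-0.285,0.13],[0,0,0],0],[[-0.92,-0.285,0.13],[0,0,0],0],[[-0.92,-0.285,0.13],[0,0,0],0],[[-0.92,-0.285,0.13],[0,0,0],0],[[-0.92,-0.285,0.13],[0,0,0],0],[[-0.92,-0.285,0.13],[0,0,0],0],[[-0.92,-0.285,0.13],[0,0,0],0],[[-0.92,-0.285,0.13],[0,0,0],0],[[-0.92,-0.285,0.13],[0,0,0],0],[[0,0,0],[0,0,-0.0567],0],[[0,0,0],[0,0,-0.0567],0],[[0,0,0],[0,0,-0.0567],0],[[0,0,0],[0,0,0],0]]}}

```text
time_s: 2.87
position: [0.5842, 0.3034, 0.1599]
tcp_rot: [[-1.0, -0.002, -0.0], [-0.002, 1.0, -0.0], [0.0, -0.0, -1.0]]
force: [0.2, 0.2, -0.2]
opening: 0.996
grasp_force: 0.0
```

```bash
cat >> h.py <<'E'
def px(c,p):
    """world mm -> pixel"""
    R=np.array(c['rotation']);rv=cv2.Rodrigues(R.T)[0];t=-R.T@np.array(c['eye'])
    return cv2.projectPoints(np.array([p],float)/1000,rv,t,np.array(c['mtx'],float),np.array(c['distortion'],float))[0][0,0]
E
python3 - <<'E'
from h import *
c=capture('wrist');save(c,'w1')
p=px(c,(598,303,3));print(p,seg(c,p,115,red,.003))
p=px(c,(436,291,3));print(p); print(seg(c,p,25,orange,.003))
go(604,96,170,-8.4)
E
```

```text
[272.65290236 208.85519518] {'c': (589.3, 302.4), 'size': (118.3, 34.6), 'yaw': np.float32(0.2)}
[259.49727288  34.80450053]
{'c': (436.7, 290.1), 'size': (27.2, 26.3), 'yaw': np.float32(0.0)}
t 2.92 pos [584.1 303.6 160.1] yaw -0.1 SHIFT [-0.68  -6.92  -0.332] n>= 7 TURN z 0.0689 tiltcheck [ 1.e-04 -0.e+00 -1.e+00]
```

View pics/w1.png

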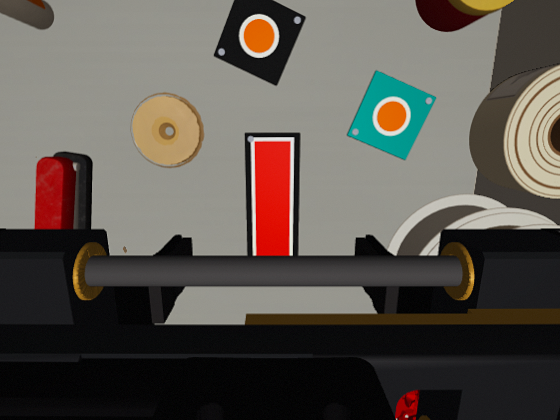

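Call:
{"op": "move_arm", "data": {"increments": [[[-0.11,-0.865,-0.165],[0,0,0],0],[[-0.11,-0.865,-0.165],[0,0,0],0],[[-0.11,-0.865,-0.165],[0,0,0],0],[[-0.11,-0.865,-0.165],[0,0,0],0],[[-0.11,-0.865,-0.165],[0,0,0],0],[[-0.11,-0.865,-0.165],[0,0,0],0],[[-0.11,-0.865,-0.165],[0,0,0],0],[[-0.11,-0.865,-0.165],[0,0,0],0],[[0,0,0],[0,0,0.0345],0],[[0,0,0],[0,0,0.0345],0],[[0,0,0],[0,0,0],0]]}}

```text
time_s: 3.83
position: [0.6106, 0.0957, 0.2]
tcp_rot: [[-0.989, 0.148, 0.0], [0.148, 0.989, 0.0], [-0.0, 0.0, -1.0]]
force: [0.0, -0.5, -0.3]
opening: 0.998
grasp_force: 0.0
```

```bash
python3 - <<'E'
from h import *
c=capture('wrist');save(c,'w2')
p=px(c,(604,97,49));print(p,seg(c,p,100,red,.047))
for r in pinpoint(c,'stapler_center')[:2]:
    q=np.array(r['xy'])*[560,420];print(r['confidence'],q,at(c,q,.0245))
p=px(c,(417,93,97));print(p)
go(604,96,50,-8.4)
E
```

```text
[273.3448881 190.108779 ] {'c': (607.0, 98.0), 'size': (128.6, 25.4), 'yaw': np.float32(-8.6)}
0.88 [274.12 187.32] [0.60564366 0.09761008 0.0245    ]
[228.60598355 -52.85533937]
t 3.93 pos [610.3  96.4 199.8] yaw -8.2 SHIFT [ 0.207 -0.043  4.993] n>= 5 TURN z 0.0014 tiltcheck [ 0.  0. -1.]
```

View pics/w2.png

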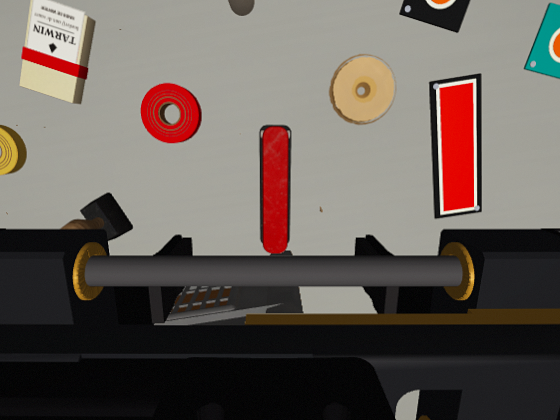

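Call:
{"op": "move_arm", "data": {"increments": [[[0.16,0.02,0.98],[0,0,0.0025],0],[[0,0,0.98],[0,0,0],0],[[0,0,0.98],[0,0,0],0],[[0,0,0.98],[0,0,0],0],[[0,0,0.98],[0,0,0],0],[[0,0,0.7],[0,0,0],0],[[0,0,0.49],[0,0,0],0],[[0,0,0],[0,0,0],0],[[0,0,0],[0,0,0],1],[[0,0,0],[0,0,0],1],[[0,0,0],[0,0,0],1],[[0,0,0],[0,0,0],1],[[0,0,0],[0,0,0],1],[[0,0,0],[0,0,0],1],[[0,0,0],[0,0,0],1],[[0,0,0],[0,0,0],1]]}}

```text
time_s: 5.27
position: [0.6059, 0.0975, 0.0174]
tcp_rot: [[-0.989, 0.149, 0.0], [0.149, 0.989, -0.0], [-0.0, 0.0, -1.0]]
force: [-0.5, 0.5, 0.0]
opening: 0.478
grasp_force: 0.0
```

Call:
{"op": "move_arm", "data": {"increments": [[[0,0,0],[0,0,0],1],[[0,0,0],[0,0,0],1],[[0,0,0],[0,0,0],1],[[0,0,0],[0,0,0],1],[[0,0,0],[0,0,0],1],[[0,0,0],[0,0,0],1],[[0,0,-0.3],[0,0,0],1],[[0,0,-0.7],[0,0,0],1],[[0,0,-1],[0,0,0],1],[[0,0,0],[0,0,0],1]]}}

```text
time_s: 6.1
position: [0.6094, 0.0975, 0.0822]
tcp_rot: [[-0.989, 0.149, 0.009], [0.149, 0.989, -0.0], [-0.009, 0.001, -1.0]]
force: [1.0, -0.2, -1.4]
opening: 0.295
grasp_force: 30.0
```

```bash
python3 - <<'E'
from h import *
c=capture('wrist');s=read_state();print(s['grasp_force'],s['opening'],s['force'])
P=s['position']*1000
R=seg(c,px(c,(P[0],P[1],110)),100,red,.047+(P[2]-17.4)/1000);print(R)
# centre offset: stapler centre taken as grasp (605.6,97.7)->TCP
go(597.7,302.7,90,0.2)
E
```

```text
29.99888272024691 0.29540311124511826 [ 0.08360213 -0.0489543  -1.89597671]
{'c': (581.0, 101.9), 'size': (35.9, 24.9), 'yaw': np.float32(-8.6)}
t 6.15 pos [608.4  97.5  80.4] yaw -8.5 SHIFT [ 1.367  6.712 -0.324] n>= 7 TURN z -0.0729 tiltcheck [-7.1e-03  9.0e-04 -1.0e+00]
```

Call:
{"op": "move_arm", "data": {"increments": [[[0.171,0.839,-0.05],[0,0,0],1],[[0.171,0.839,-0.05],[0,0,0],1],[[0.171,0.839,-0.05],[0,0,0],1],[[0.171,0.839,-0.05],[0,0,0],1],[[0.171,0.839,-0.05],[0,0,0],1],[[0.171,0.839,-0.05],[0,0,0],1],[[0.171,0.839,-0.05],[0,0,0],1],[[0.171,0.839,-0.05],[0,0,0],1],[[0,0,0],[0,0,-0.0365],1],[[0,0,0],[0,0,-0.0365],1],[[0,0,0],[0,0,0],1],[[0,0,0],[0,0,0],1],[[0,0,0],[0,0,0],1],[[0,0,0],[0,0,0],1]]}}

```text
time_s: 7.32
position: [0.595, 0.3022, 0.0887]
tcp_rot: [[-1.0, -0.002, -0.001], [-0.002, 1.0, -0.0], [0.001, -0.0, -1.0]]
force: [-0.2, -0.5, -0.3]
opening: 0.299
grasp_force: 30.0
```

```bash
python3 - <<'E'
from h import *
go(597.7,302.7,25,0.2)
c=capture('wrist');save(c,'w3')
go(597.7,302.7,25,0.2)
E
```

```text
t 7.32 pos [595.  302.2  88.7] yaw 0.1 SHIFT [-0.092  0.018  2.122] n>= 3 TURN z -0.0008 tiltcheck [ 8.e-04 -3.e-04 -1.e+00]
t 7.37 pos [595.1 302.2  88.8] yaw 0.1 SHIFT [-0.087  0.016  2.127] n>= 3 TURN z -0.0007 tiltcheck [ 5.e-04 -1.e-04 -1.e+00]
```

View pics/w3.png

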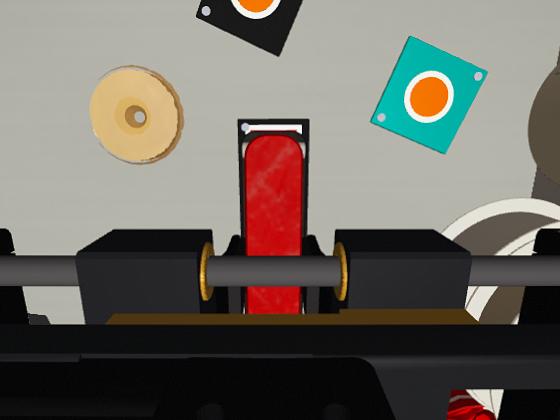

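Call:
{"op": "move_arm", "data": {"increments": [[[-0.087,0.016,0.3],[0,0,-0.0007],1],[[0,0,0.8],[0,0,0],1],[[0,0,0.7],[0,0,0],1],[[0,0,0.3],[0,0,0],1],[[0,0,0.1],[0,0,0],1],[[0,0,0],[0,0,0],1],[[0,0,0],[0,0,0],1],[[0,0,0],[0,0,0],1]]}}

```text
time_s: 8.03
position: [0.5989, 0.3035, 0.0243]
tcp_rot: [[-1.0, -0.005, 0.002], [-0.005, 1.0, 0.001], [-0.002, 0.001, -1.0]]
force: [0.1, -0.7, -0.4]
opening: 0.299
grasp_force: 30.0
```

```bash
python3 - <<'E'
from h import *
c=capture('wrist')
im=c['img'][40:240,150:400,::-1];cv2.imwrite('pics/w4.png',cv2.resize(im,(750,600),interpolation=cv2.INTER_CUBIC))
s=read_state();print(s['force'])
go(597.7,302.7,20.4,0.2)
# predicted pixel rows of mat footprint's near end
print([px(c,(x,302.7,3)).round(1) for x in (597.7-76,597.7-67.5,)], px(c,(597.7-67.5,302.7,10)))
E
```

```text
[ 0.18050791  0.40325956 -1.38105547]
t 8.08 pos [598.8 303.5  24.4] yaw 0.3 SHIFT [ 0.039 -0.028  0.134] n>= 1 TURN z 0.0007 tiltcheck [-2.6e-03  8.0e-04 -1.0e+00]
[array([272.1, 106.3]), array([272. , 122.4])] [272.00856701 122.14043311]
```

View pics/w4.png

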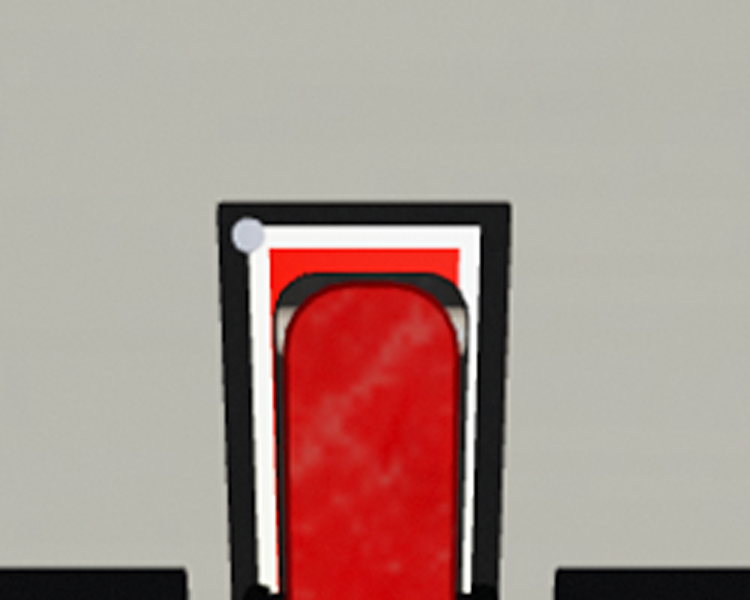

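Call:
{"op": "move_arm", "data": {"increments": [[[0.15,-0.025,0],[0,0,0],1],[[0,0,0],[0,0,0],1],[[0,0,0.05],[0,0,0],1],[[0,0,0.05],[0,0,0],1],[[0,0,0.03],[0,0,0],1],[[0,0,0],[0,0,0],1],[[0,0,0],[0,0,0],1]]}}

```text
time_s: 8.67
position: [0.5934, 0.3025, 0.02]
tcp_rot: [[-1.0, -0.005, 0.0], [-0.005, 1.0, 0.0], [-0.0, 0.0, -1.0]]
force: [-1.8, -1.3, 5.7]
opening: 0.294
grasp_force: 30.0
```

Call:
{"op": "move_arm", "data": {"increments": [[[0,0,0],[0,0,0],0.4],[[0,0,0],[0,0,0],0.4],[[0,0,0],[0,0,0],0.4],[[0,0,0],[0,0,0],0.2],[[0,0,-0.4],[0,0,0],0],[[0,0,-0.95],[0,0,0],0],[[0,0,-0.95],[0,0,0],0],[[-0.4,0,-0.9],[0,0,0],0],[[-0.4,0,-0.9],[0,0,0],0],[[0,0,-0.9],[0,0,0],0],[[0,0,-0.9],[0,0,0],0],[[0,0,0],[0,0,0],0],[[0,0,0],[0,0,0],0]]}}

```text
time_s: 9.75
position: [0.6186, 0.303, 0.1993]
tcp_rot: [[-1.0, -0.005, 0.005], [-0.005, 1.0, 0.002], [-0.005, 0.002, -1.0]]
force: [0.2, 0.7, 0.5]
opening: 0.995
grasp_force: 0.0
```

```bash
python3 - <<'E'
from h import *
c=capture('wrist')
im=c['img'][90:270,200:350,::-1];cv2.imwrite('pics/w5.png',cv2.resize(im,(500,600),interpolation=cv2.INTER_CUBIC))
print([px(c,(x,302.7,3)).round(1) for x in (597.7-67.5,597.7+67.5)])
go(615,-95,200,21)
E
```

```text
[array([272.9, 105.9]), array([272.4, 227.2])]
t 9.8 pos [617.2 302.6 197.1] yaw 0.3 SHIFT [  0.141 -13.252  -0.1  ] n>= 14 TURN z -0.1725 tiltcheck [-1.1e-03  4.0e-04 -1.0e+00]
```

View pics/w5.png

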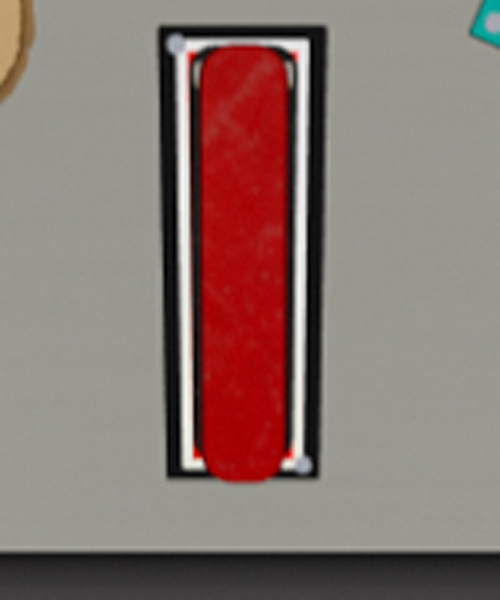

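Call:
{"op": "move_arm", "data": {"increments": [[[-0.02,-0.947,0],[0,0,0],0],[[-0.02,-0.947,0],[0,0,0],0],[[-0.02,-0.947,0],[0,0,0],0],[[-0.02,-0.947,0],[0,0,0],0],[[-0.02,-0.947,0],[0,0,0],0],[[-0.02,-0.947,0],[0,0,0],0],[[-0.02,-0.947,0],[0,0,0],0],[[-0.02,-0.947,0],[0,0,0],0],[[-0.02,-0.947,0],[0,0,0],0],[[-0.02,-0.947,0],[0,0,0],0],[[-0.02,-0.947,0],[0,0,0],0],[[-0.02,-0.947,0],[0,0,0],0],[[-0.02,-0.947,0],[0,0,0],0],[[-0.02,-0.947,0],[0,0,0],0],[[0,0,0],[0,0,-0.0575],0],[[0,0,0],[0,0,-0.0575],0],[[0,0,0],[0,0,-0.0575],0],[[0,0,0],[0,0,0],0],[[0,0,0],[0,0,0],0]]}}

```text
time_s: 11.38
position: [0.6266, -0.0948, 0.1946]
tcp_rot: [[-0.935, -0.355, -0.003], [-0.355, 0.935, 0.001], [0.003, 0.002, -1.0]]
force: [-0.5, 0.7, 0.1]
opening: 0.997
grasp_force: 0.0
```

```bash
python3 - <<'E'
from h import *
c=capture('wrist')
p=px(c,(608,-92,30));print(p,seg(c,p,35,dark,.03),'\nhandle',seg(c,px(c,(612,-95,75)),30,brown,.07))
for l in('stamp_center','stamp_mat','tags_center','tags_mat'):
  for r in pinpoint(c,l)[:1]:
    q=np.array(r['xy'])*[560,420];print(l,r['confidence'],q,at(c,q,Z[l]).round(4))
print('mat',seg(c,px(c,(611.6,-298,3)),40,brown,.003))
x,y=[int(v) for v in p];print(x,y)
im=c['img'][y-60:y+60,x-75:x+75,::-1];cv2.imwrite('pics/w6.png',cv2.resize(im,(750,600),interpolation=cv2.INTER_CUBIC))
go(608,-92,52,20)
E
```

```text
[281.73698705 178.71732426] {'c': (605.6, -98.7), 'size': (35.8, 26.6), 'yaw': np.float32(18.3)} 
handle {'c': (614.0, -95.4), 'size': (26.6, 26.1), 'yaw': np.float32(-5.8)}
stamp_center 0.64 [278.096 183.414] [ 0.6119 -0.0948  0.0435]
stamp_mat 0.8 [ 98.728 111.804] [ 0.6134 -0.2964  0.003 ]
tags_center 0.93 [335.104   9.702] [ 0.438  -0.1014  0.0085]
mat {'c': (611.7, -298.7), 'size': (50.7, 30.9), 'yaw': np.float32(22.2)}
281 178
t 11.63 pos [627.5 -94.8 195.9] yaw 20.9 SHIFT [0.573 0.319 4.797] n>= 5 TURN z 0.0079 tiltcheck [ 4.e-04  4.e-04 -1.e+00]
```

View pics/w6.png

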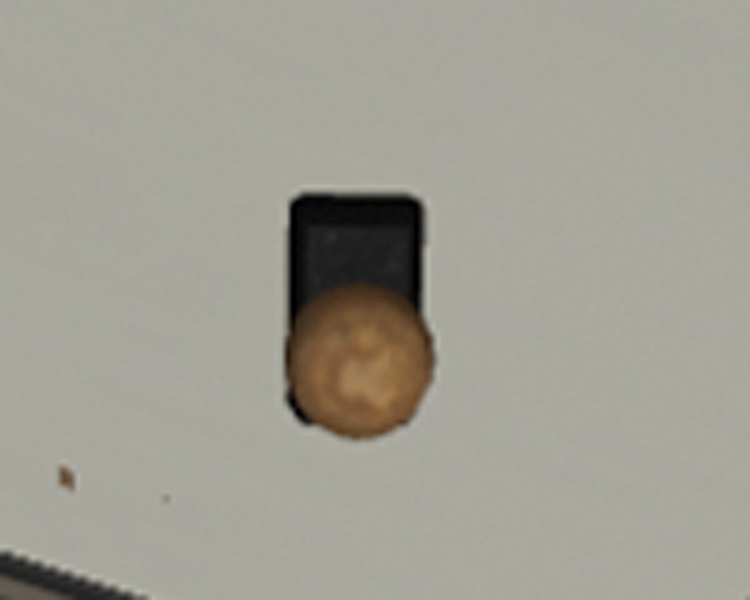

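```bash
python3 - <<'E'
from h import *
c=capture('wrist')
u=np.array([np.cos(np.radians(20.9)),np.sin(np.radians(20.9))])
n=at(c,(277.3,157),0)[:2]*1000; f=at(c,(277,203),.03)[:2]*1000; t=at(c,(277.3,163),.03)[:2]*1000
print(n,f,t,'centers',n+25*u,f-25*u,t+25*u)
h=[at(c,(278.2,118+361/5),z)[:2]*1000 for z in (.065,.073,.08)];print(h)
p=(n+25*u+f-25*u)/2
go(p[0],p[1],52,20.9)
E
```

```text
[ 592.65178186 -103.08027222] [635.11682907 -87.48208062] [ 596.14688048 -102.16727953] centers [616.00689371 -94.16182224] [611.76171721 -96.4005306 ] [619.50199234 -93.24882955]
[array([616.13673759, -94.07549622]), array([614.80009886, -94.73083728]), array([613.63053997, -95.30426071])]
t 11.68 pos [627.6 -94.9 196. ] yaw 21.0 SHIFT [0.43  0.152 4.801] n>= 5 TURN z 0.0005 tiltcheck [ 2.e-04  2.e-04 -1.e+00]
```

Call:
{"op": "move_arm", "data": {"increments": [[[0.425,0.16,0.5],[0,0,0],0],[[0,0,0.97],[0,0,0],0.1],[[0,0,0.97],[0,0,0],0.1],[[0,0,0.97],[0,0,0],0.1],[[0,0,0.86],[0,0,0],0.2],[[0,0,0.6],[0,0,0],0.3],[[0,0,0],[0,0,0],0.4],[[0,0,0],[0,0,0],1],[[0,0,0],[0,0,0],1],[[0,0,0],[0,0,0],1],[[0,0,0],[0,0,0],1],[[0,0,0],[0,0,0],1],[[0,0,0],[0,0,0],1],[[0,0,0],[0,0,0],1],[[0,0,0],[0,0,0],1],[[0,0,0],[0,0,0],1],[[0,0,0],[0,0,0],1]]}}

```text
time_s: 13.1
position: [0.6146, -0.0953, 0.0511]
tcp_rot: [[-0.934, -0.358, 0.001], [-0.358, 0.934, -0.0], [-0.001, -0.001, -1.0]]
force: [-1.1, 2.2, 5.4]
opening: 0.291
grasp_force: 30.0
```

Call:
{"op": "move_arm", "data": {"increments": [[[0,0,-0.3],[0,0,0],1],[[0,0,-0.7],[0,0,0],1],[[0,0,-0.9],[0,0,0],1],[[0,0,0],[0,0,0],1],[[0,0,0],[0,0,0],1]]}}

```text
time_s: 13.52
position: [0.6152, -0.0957, 0.1088]
tcp_rot: [[-0.934, -0.358, 0.004], [-0.358, 0.934, -0.001], [-0.003, -0.003, -1.0]]
force: [-0.3, 0.5, -0.0]
opening: 0.29
grasp_force: 30.0
```

```bash
python3 - <<'E'
from h import *
c=capture('wrist');s=read_state();print(s['grasp_force'],s['opening'],s['force'])
cv2.imwrite('pics/w7.png',c['img'][60:300,120:440,::-1].repeat(2,0).repeat(2,1))
go(611.7,-298.4,115,22.3)
E
```

```text
29.999296963067795 0.2947008669848766 [-0.01858874  0.09277051 -0.63617991]
t 13.57 pos [614.  -95.3 107.5] yaw 21.0 SHIFT [ 2.498 -6.294 -0.248] n>= 7 TURN z -0.0109 tiltcheck [-4.e-04 -5.e-04 -1.e+00]
```

View pics/w7.png

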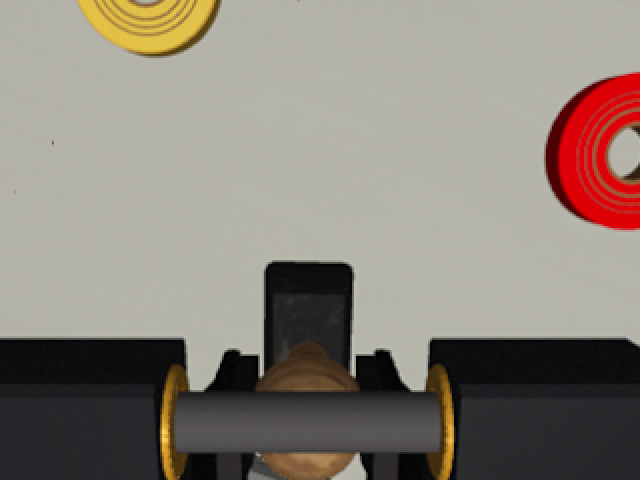

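```bash
python3 - <<'E'
from h import *
c=capture('wrist');s=read_state();P=s['position'];R=s['tcp_rot']
b=P[2]-.0511
for q,z in (((120+309.5/2,191),b),((120+310/2,206),b+.03)):
    w=at(c,q,z);print((R.T@(w-P)*1000).round(1))
E
```

```text
[23.8  0.6 51.1]
[20.5  0.6 21.1]
```

Call:
{"op": "move_arm", "data": {"increments": [[[0.318,-0.789,-0.03],[0,0,0],1],[[0.318,-0.789,-0.03],[0,0,0],1],[[0.318,-0.789,-0.03],[0,0,0],1],[[0.318,-0.789,-0.03],[0,0,0],1],[[0.318,-0.789,-0.03],[0,0,0],1],[[0.318,-0.789,-0.03],[0,0,0],1],[[0.318,-0.789,-0.03],[0,0,0],1],[[0.318,-0.789,-0.03],[0,0,0],1],[[0,0,0],[0,0,-0.011],1],[[0,0,0.6],[0,0,0],1],[[0,0,0.6],[0,0,0],1],[[0,0,0.3],[0,0,0],1],[[0,0,0],[0,0,0],1],[[0,0,0],[0,0,0],1],[[0,0,0],[0,0,0],1]]}}

```text
time_s: 14.87
position: [0.6111, -0.2992, 0.0696]
tcp_rot: [[-0.925, -0.38, 0.0], [-0.38, 0.925, -0.0], [-0.0, -0.0, -1.0]]
force: [1.1, -0.8, -0.4]
opening: 0.291
grasp_force: 30.0
```

```bash
python3 - <<'E'
from h import *
c=capture('wrist');
cv2.imwrite('pics/w8.png',cv2.resize(c['img'][140:290,180:370,::-1],(760,600),interpolation=cv2.INTER_CUBIC))
go(610.7,-299.4,54,22.3)
E
```

```text
t 14.92 pos [ 611.3 -299.5   70.1] yaw 22.3 SHIFT [0.019 0.01  0.535] n>= 1 TURN z 0.0003 tiltcheck [-8.0e-04 -1.3e-03 -1.0e+00]
```

View pics/w8.png

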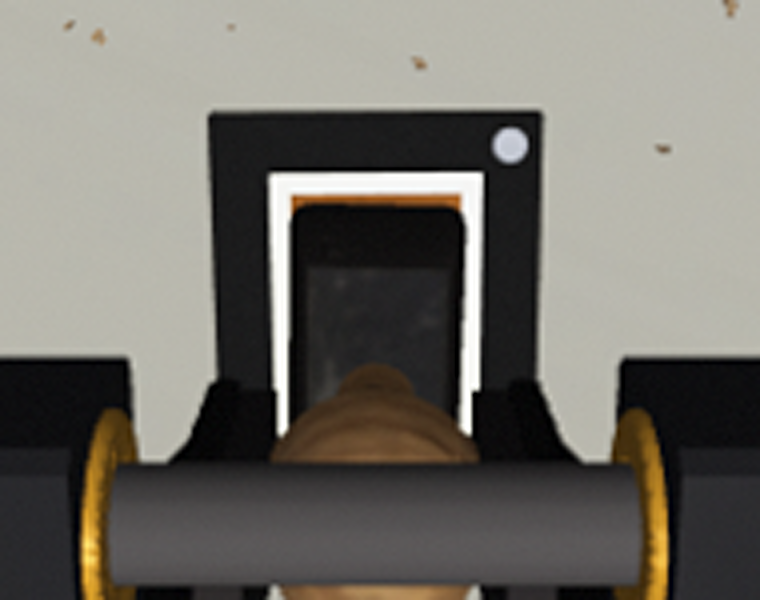

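Call:
{"op": "move_arm", "data": {"increments": [[[0.02,0.01,0.3],[0,0,0],1],[[0,0,0.15],[0,0,0],1],[[0,0,0.09],[0,0,0],1],[[0,0,0],[0,0,0],1],[[0,0,0],[0,0,0],1]]}}

```text
time_s: 15.33
position: [0.6098, -0.2992, 0.0541]
tcp_rot: [[-0.925, -0.38, -0.0], [-0.38, 0.925, 0.0], [0.0, 0.0, -1.0]]
force: [-1.6, 0.8, 5.9]
opening: 0.295
grasp_force: 30.0
```

Call:
{"op": "move_arm", "data": {"increments": [[[0,0,0],[0,0,0],0.5],[[0,0,0],[0,0,0],0.3],[[0,0,0],[0,0,0],0],[[0,0,0],[0,0,0],0],[[0,0,0],[0,0,0],0],[[0,0,-0.9],[0,0,0],0],[[0,0,-1],[0,0,0],0],[[0,0,-1],[0,0,0],0],[[-0.7,0,-1],[0,0,0],0],[[0,0,-1],[0,0,0],0],[[0,0,0],[0,0,0],0],[[0,0,0],[0,0,0],0]]}}

```text
time_s: 16.33
position: [0.6308, -0.292, 0.2026]
tcp_rot: [[-0.925, -0.38, 0.004], [-0.38, 0.925, -0.003], [-0.003, -0.004, -1.0]]
force: [0.1, -0.3, -0.3]
opening: 0.99
grasp_force: 0.0
```

```bash
python3 - <<'E'
from h import *
c=capture('wrist')
p=px(c,(611.7,-298.4,3));x,y=[int(v) for v in p];print(p)
cv2.imwrite('pics/w9.png',cv2.resize(c['img'][y-60:y+60,x-75:x+75,::-1],(750,600),interpolation=cv2.INTER_CUBIC))
p=px(c,(419,-308,3));print('tagsmat',p)
go(445,-98,150,-25)
E
```

```text
[274.95138929 170.0255531 ]
tagsmat [339.98533785 -13.24146455]
t 16.38 pos [ 629.3 -291.2  200.4] yaw 22.3 SHIFT [3.237 8.292 1.674] n>= 9 TURN z 0.3943 tiltcheck [-2.e-04 -5.e-04 -1.e+00]
```

View pics/w9.png

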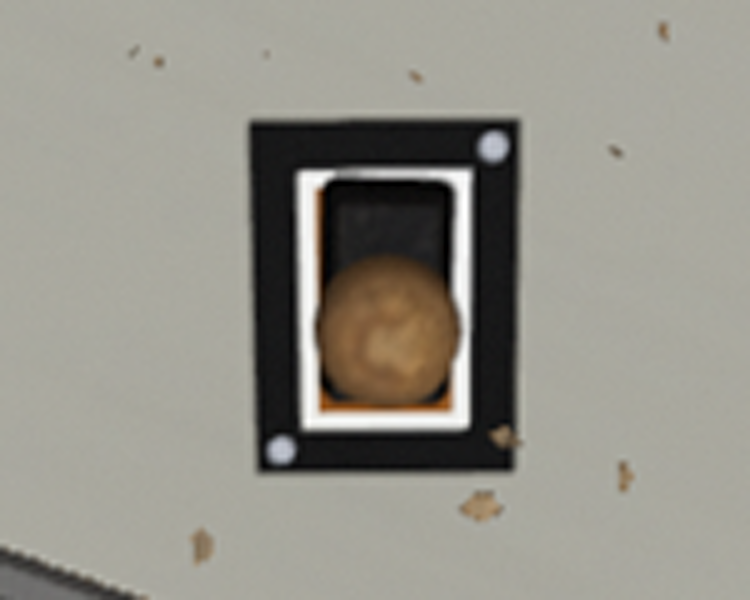

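Call:
{"op": "move_arm", "data": {"increments": [[[0.7,0,0.9],[0,0,0],0.3],[[0,0,1],[0,0,0],0.3],[[0,0,1],[0,0,0],0.3],[[0,0,1],[0,0,0],0.3],[[0,0,0.95],[0,0,0],0.3],[[0,0,0],[0,0,0],0.4],[[0,0,0],[0,0,0],1],[[0,0,0],[0,0,0],1],[[0,0,0],[0,0,0],1],[[0,0,0],[0,0,0],1],[[0,0,0],[0,0,0],1],[[0,0,0],[0,0,0],1],[[0,0,0],[0,0,0],1],[[0,0,0],[0,0,0],1],[[0,0,-0.2],[0,0,0],1],[[0,0,0],[0,0,0],1],[[0,0,0],[0,0,0],1]]}}

```text
time_s: 17.8
position: [0.6101, -0.2994, 0.0609]
tcp_rot: [[-0.925, -0.38, 0.0], [-0.38, 0.925, -0.0], [-0.0, -0.001, -1.0]]
force: [0.0, -0.9, -1.1]
opening: 0.297
grasp_force: 30.0
```

Call:
{"op": "move_arm", "data": {"increments": [[[-0.065,-0.025,0],[0,0,0],1],[[0,0,0],[0,0,0],1],[[0,0,0.12],[0,0,0],1],[[0,0,0.1],[0,0,0],1],[[0,0,0],[0,0,0],1],[[0,0,0],[0,0,0],1]]}}

```text
time_s: 18.3
position: [0.6126, -0.2995, 0.0563]
tcp_rot: [[-0.925, -0.38, 0.001], [-0.38, 0.925, -0.001], [-0.001, -0.001, -1.0]]
force: [-1.7, 1.9, 11.4]
opening: 0.296
grasp_force: 30.0
```

Call:
{"op": "move_arm", "data": {"increments": [[[0,0,0],[0,0,0],0.5],[[0,0,0],[0,0,0],0.3],[[0,0,0],[0,0,0],0],[[0,0,0],[0,0,0],0],[[0,0,0],[0,0,0],0],[[0,0,-0.9],[0,0,0],0],[[0,0,-1],[0,0,0],0],[[0,0,-1],[0,0,0],0],[[-0.7,0,-1],[0,0,0],0],[[0,0,-1],[0,0,0],0],[[0,0,0],[0,0,0],0],[[0,0,0],[0,0,0],0]]}}

```text
time_s: 19.3
position: [0.6328, -0.2919, 0.2032]
tcp_rot: [[-0.925, -0.38, 0.004], [-0.38, 0.925, -0.003], [-0.003, -0.004, -1.0]]
force: [-0.5, -0.4, 0.4]
opening: 0.99
grasp_force: 0.0
```

```bash
python3 - <<'E'
from h import *
c=capture('wrist')
p=px(c,(611.7,-298.4,3));x,y=[int(v) for v in p];print(p)
cv2.imwrite('pics/w10.png',cv2.resize(c['img'][y-60:y+60,x-75:x+75,::-1],(750,600),interpolation=cv2.INTER_CUBIC))
go(445,-98,170,-25)
E
```

```text
[275.51600692 168.30827276]
t 19.35 pos [ 631.3 -291.1  201. ] yaw 22.3 SHIFT [3.3   8.315 1.032] n>= 9 TURN z 0.3943 tiltcheck [ 1.e-04 -1.e-04 -1.e+00]
```

View pics/w10.png

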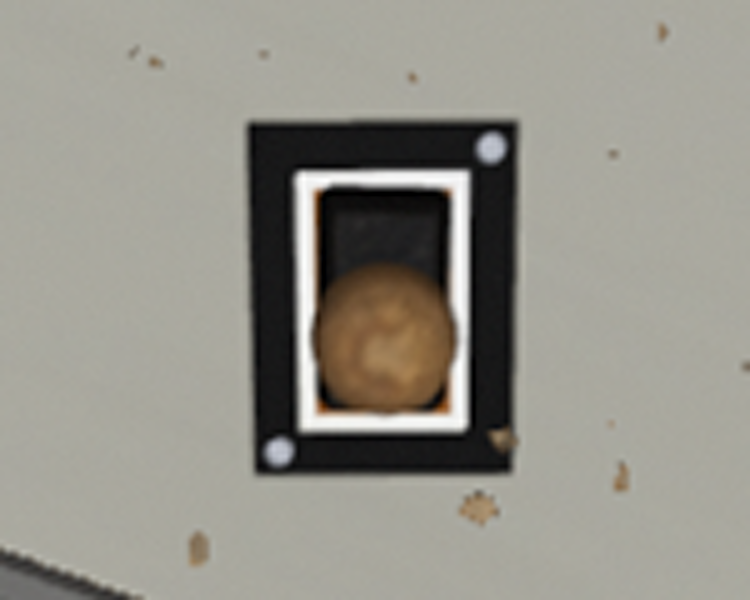

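Call:
{"op": "move_arm", "data": {"increments": [[[0.358,0.892,0.115],[0,0,0],0],[[0.358,0.892,0.115],[0,0,0],0],[[0.358,0.892,0.115],[0,0,0],0],[[0.358,0.892,0.115],[0,0,0],0],[[0.358,0.892,0.115],[0,0,0],0],[[0.358,0.892,0.115],[0,0,0],0],[[0.358,0.892,0.115],[0,0,0],0],[[0.358,0.892,0.115],[0,0,0],0],[[0.358,0.892,0.115],[0,0,0],0],[[0,0,0],[0,0,0.0575],0],[[0,0,0],[0,0,0.0575],0],[[0,0,0],[0,0,0.0575],0],[[0,0,0],[0,0,0.0575],0],[[0,0,0],[0,0,0.0575],0],[[0,0,0],[0,0,0.0575],0],[[0,0,0],[0,0,0.0575],0],[[0,0,0],[0,0,0],0],[[0,0,0],[0,0,0],0]]}}

```text
time_s: 20.85
position: [0.4494, -0.1048, 0.1687]
tcp_rot: [[-0.9, 0.436, -0.003], [0.436, 0.9, 0.001], [0.003, -0.0, -1.0]]
force: [0.2, 0.4, 0.3]
opening: 1.005
grasp_force: 0.0
```

```bash
python3 - <<'E'
from h import *
c=capture('wrist');save(c,'w11')
for r in pinpoint(c,'tags_center')[:2]:
    q=np.array(r['xy'])*[560,420];print(r['confidence'],q,at(c,q,.0085).round(4))
print(search_frame(c,'tags_center')[:1])
go(435,-97,20,-26)
E
```

```text
0.57 [270.312 182.28 ] [ 0.4358 -0.1013  0.0085]
[{'extent': [0.4343, 0.3274, 0.543, 0.5417], 'confidence': 0.79}]
t 21.0 pos [ 450.1 -105.   169.3] yaw -25.9 SHIFT [0.562 0.021 4.979] n>= 5 TURN z 0.0009 tiltcheck [ 0.0015 -0.     -1.    ]
```

View pics/w11.png

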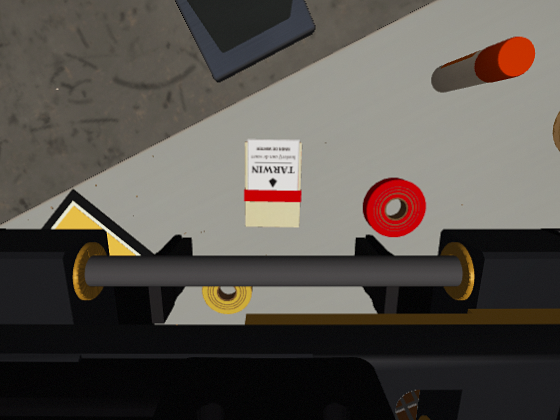

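```bash
python3 - <<'E'
from h import *
c=capture('wrist')
h=cv2.cvtColor(c['img'],cv2.COLOR_RGB2HSV)
for p in [(200,180),(320,180),(249,180),(270,150),(270,215),(298,215)]: print(p,h[p[1],p[0]])
for t in (195,205,215):
  print(t,seg(c,(273,183),65,lambda h,s,v:(v>t)|((s>70)&(v>90)),.013))
E
```

```text
(200, 180) [ 23  15 156]
(320, 180) [ 30  13 158]
(249, 180) [ 15   5 223]
(270, 150) [ 15   5 224]
(270, 215) [ 25  56 208]
(298, 215) [ 25  54 203]
195 {'c': (438.2, -99.9), 'size': (86.9, 57.7), 'yaw': np.float32(-25.9)}
205 {'c': (437.8, -99.7), 'size': (85.8, 57.7), 'yaw': np.float32(-25.9)}
215 {'c': (427.2, -93.9), 'size': (60.7, 57.6), 'yaw': np.float32(-27.1)}
```

Call:
{"op": "move_arm", "data": {"increments": [[[0.44,-0.02,0.9],[0,0,0],0],[[0,0,1],[0,0,0],0],[[0,0,1],[0,0,0],0],[[0,0,1],[0,0,0],0],[[0,0,0.9],[0,0,0],0],[[0,0,0.5],[0,0,0],0],[[0,0,0.2],[0,0,0],0],[[0,0,0],[0,0,0],0],[[0,0,0],[0,0,0],0]]}}

```text
time_s: 21.8
position: [0.4387, -0.1, 0.0051]
tcp_rot: [[-0.899, 0.438, 0.0], [0.438, 0.899, -0.0], [-0.0, -0.0, -1.0]]
force: [-0.7, -0.4, 0.5]
opening: 0.998
grasp_force: 0.0
```

Call:
{"op": "move_arm", "data": {"increments": [[[0,0,0.06],[0,0,0],1],[[0,0,0],[0,0,0],1],[[0,0,0],[0,0,0],1],[[0,0,0],[0,0,0],1],[[0,0,0],[0,0,0],1],[[0,0,0],[0,0,0],1],[[0,0,0],[0,0,0],1],[[0,0,0],[0,0,0],1],[[0,0,-0.2],[0,0,0],1],[[0,0,-0.7],[0,0,0],1],[[0,0,-0.9],[0,0,0],1],[[0,0,-0.9],[0,0,0],1],[[0,0,0],[0,0,0],1],[[0,0,0],[0,0,0],1]]}}

```text
time_s: 22.97
position: [0.4393, -0.1003, 0.0853]
tcp_rot: [[-0.899, 0.438, 0.003], [0.438, 0.899, -0.002], [-0.003, -0.0, -1.0]]
force: [0.5, 0.8, -0.4]
opening: 0.627
grasp_force: 30.0
```

```bash
python3 - <<'E'
from h import *
c=capture('wrist');s=read_state();P=s['position'];R=s['tcp_rot']
print(s['grasp_force'],s['opening'])
b=P[2]-.003
r=seg(c,px(c,(P[0]*1000,P[1]*1000,P[2]*1000+10)),75,lambda h,s,v:(v>195)|((s>70)&(v>90)),b+.013);print(r)
print(R.T@(np.array([*r['c'],P[2]*1000])-P*1000))
go(419.1,-308.4,90,21.5)
E
```

```text
29.974439442157745 0.6252337581049022
{'c': (419.8, -90.6), 'size': (56.3, 36.5), 'yaw': np.float32(64.0)}
[ 2.08443384e+01  1.91282111e-01 -1.49365720e-02]
t 23.02 pos [438.5 -99.9  84.3] yaw -26.0 SHIFT [-2.466 -6.53  -0.186] n>= 7 TURN z -0.3957 tiltcheck [-7.e-04 -0.e+00 -1.e+00]
```

Call:
{"op": "move_arm", "data": {"increments": [[[-0.308,-0.816,-0.02],[0,0,0],1],[[-0.308,-0.816,-0.02],[0,0,0],1],[[-0.308,-0.816,-0.02],[0,0,0],1],[[-0.308,-0.816,-0.02],[0,0,0],1],[[-0.308,-0.816,-0.02],[0,0,0],1],[[-0.308,-0.816,-0.02],[0,0,0],1],[[-0.308,-0.816,-0.02],[0,0,0],1],[[-0.308,-0.816,-0.02],[0,0,0],1],[[0,0,0],[0,0,-0.0565],1],[[0,0,0],[0,0,-0.0565],1],[[0,0,0],[0,0,-0.0565],1],[[0,0,0],[0,0,-0.0565],1],[[0,0,0],[0,0,-0.0565],1],[[0,0,0],[0,0,-0.0565],1],[[0,0,0],[0,0,-0.0565],1],[[0,0,0],[0,0,0],1],[[0,0,0],[0,0,0],1]]}}

```text
time_s: 24.43
position: [0.4184, -0.3076, 0.0875]
tcp_rot: [[-0.932, -0.363, -0.002], [-0.363, 0.932, 0.002], [0.001, 0.003, -1.0]]
force: [0.3, 1.0, -1.1]
opening: 0.629
grasp_force: 30.0
```

```bash
python3 - <<'E'
from h import *
go(419.1,-308.4,30,21.5)
c=capture('wrist');s=read_state();P=s['position'];R=s['tcp_rot']
save(c,'w12');b=P[2]-.003
p=px(c,P*1000+[0,0,10]);print(p)
h=cv2.cvtColor(c['img'],cv2.COLOR_RGB2HSV)
# scan up column lines; print transitions
for x in (250,272,294):
    col=[(r,*h[r,x]) for r in range(60,230,1)]
    out=[col[0]]
    for k in col:
        if abs(int(k[3])-int(out[-1][3]))>25 or abs(int(k[2])-int(out[-1][2]))>40: out.append(k)
    print(x,[tuple(map(int,o)) for o in out][:16])
E
```

```text
t 24.43 pos [ 418.4 -307.6   87.5] yaw 21.3 SHIFT [-0.015 -0.04   1.915] n>= 2 TURN z -0.0018 tiltcheck [ 0.0011  0.003  -1.    ]
[272.8838056  261.20862488]
250 [(60, 18, 37, 103), (111, 17, 39, 163), (143, 23, 17, 137), (144, 30, 15, 52), (145, 120, 12, 21), (154, 20, 7, 108), (155, 30, 3, 231), (160, 29, 111, 241), (174, 25, 26, 238), (175, 5, 7, 207), (177, 30, 2, 237), (190, 17, 9, 194), (194, 15, 13, 162), (196, 15, 7, 218), (207, 13, 13, 171), (210, 21, 9, 205)]
272 [(60, 18, 42, 104), (119, 15, 38, 133), (120, 16, 37, 165), (143, 27, 18, 138), (144, 23, 20, 52), (145, 60, 13, 20), (154, 0, 0, 107), (155, 30, 1, 231), (159, 27, 47, 230), (160, 29, 132, 235), (174, 26, 25, 241), (175, 12, 6, 209), (177, 15, 2, 237), (206, 17, 9, 208), (212, 20, 3, 237), (220, 6, 9, 146)]
294 [(60, 18, 43, 107), (128, 16, 41, 138), (129, 18, 37, 167), (143, 27, 17, 138), (144, 30, 15, 52), (145, 0, 0, 20), (154, 20, 6, 126), (155, 30, 1, 234), (159, 29, 45, 241), (160, 29, 123, 241), (174, 29, 48, 241), (176, 15, 7, 217), (190, 11, 12, 174), (191, 10, 16, 147), (195, 7, 31, 108), (196, 10, 8, 192)]
```

```bash
cat > chk.py <<'E'
from h import *
def T(c,q,z,s):
    return (s['tcp_rot'].T@(at(c,q,z)-s['position'])*1000).round(1)
def row(c,r,x0,x1,z,s,m):
    hs=cv2.cvtColor(c['img'],cv2.COLOR_RGB2HSV).astype(int)[r];k=m(hs[:,0],hs[:,1],hs[:,2])
    xs=np.where(k[x0:x1])[0]+x0;print('row',r,xs.min(),xs.max(),T(c,(xs.min()-.5,r),z,s),T(c,(xs.max()+.5,r),z,s))
E
python3 - <<'E'
from chk import *
c=capture('wrist');s=read_state();b=s['position'][2]-.003
print('yellow near',T(c,(250,159.5),.003,s),T(c,(294,159.5),.003,s),'mat edge',T(c,(272,143.5),.003,s))
print('tags near bottom',T(c,(272,173.7),b,s),'top',T(c,(272,176),b+.016,s))
row(c,166,180,370,.003,s,yellow)
row(c,185,180,370,b+.016,s,lambda h,s,v:(v>185))
row(c,215,180,370,b+.016,s,lambda h,s,v:(v>185))
go(419.1,-308.4,30,21.5)
E
```

```text
yellow near [ 42.8 -17.3  85. ] [42.7 16.3 85.1] mat edge [54.7 -0.5 85. ]
tags near bottom [42.8 -0.3  3. ] top [ 43.9  -0.3 -13. ]
row 166 234 308 [ 37.9 -30.   85. ] [37.8 27.4 85.1]
row 185 217 332 [ 39.7 -26.3 -13. ] [ 39.6  28.1 -12.9]
row 215 217 330 [ 25.2 -27.  -13. ] [ 25.   27.8 -12.9]
t 24.53 pos [ 418.7 -307.9   88. ] yaw 21.3 SHIFT [-0.008 -0.025  1.933] n>= 2 TURN z -0.0014 tiltcheck [ 7.0e-04  1.9e-03 -1.0e+00]
```

Call:
{"op": "move_arm", "data": {"increments": [[[-0.03,-0.055,0.6],[0,0,-0.0014],1],[[0,0,0.9],[0,0,0],1],[[0,0,0.7],[0,0,0],1],[[0,0,0.25],[0,0,0],1],[[0,0,0],[0,0,0],1],[[0,0,0],[0,0,0],1],[[0,0,0],[0,0,0],1]]}}

```text
time_s: 25.12
position: [0.4211, -0.3101, 0.0162]
tcp_rot: [[-0.93, -0.368, 0.001], [-0.368, 0.93, -0.001], [-0.001, -0.002, -1.0]]
force: [0.1, 0.6, -0.7]
opening: 0.63
grasp_force: 30.0
```

```bash
python3 - <<'E'
from chk import *
c=capture('wrist');s=read_state();b=s['position'][2]-.003;save(c,'w13')
go(419.1,-308.4,6.3,21.5)
h=cv2.cvtColor(c['img'],cv2.COLOR_RGB2HSV)
for x in (240,272,304):
    print(x,[(r,int(h[r,x,1]),int(h[r,x,2])) for r in range(95,165) if abs(int(h[r,x,2])-int(h[r-1,x,2]))>12 or abs(int(h[r,x,1])-int(h[r-1,x,1]))>25])
for r in (170,200,220):
    hv=h[r].astype(int);print(r,[(x,hv[x,1],hv[x,2]) for x in range(185,365) if abs(hv[x,2]-hv[x-1,2])>30 and not 225<x<320])
E
```

```text
t 25.17 pos [ 421.2 -310.3   16.5] yaw 21.6 SHIFT [0.043 0.084 0.34 ] n>= 1 TURN z 0.001 tiltcheck [-8.0e-04 -2.2e-03 -1.0e+00]
240 [(95, 40, 127), (96, 38, 154), (97, 35, 170), (98, 33, 183), (113, 35, 151), (114, 91, 123), (116, 58, 131), (117, 18, 166), (118, 13, 183), (145, 14, 163), (146, 18, 85), (147, 27, 19), (148, 0, 25), (160, 28, 9), (161, 6, 226), (162, 2, 249)]
272 [(107, 39, 98), (108, 36, 120), (109, 37, 153), (110, 34, 166), (111, 33, 179), (146, 17, 120), (147, 39, 13), (148, 11, 24), (160, 23, 11), (161, 7, 190), (162, 1, 245)]
304 [(120, 39, 92), (121, 37, 111), (122, 40, 148), (123, 37, 165), (124, 35, 180), (146, 19, 121), (147, 36, 14), (148, 0, 25), (161, 0, 172), (162, 1, 243)]
170 [(200, np.int64(20), np.int64(115)), (201, np.int64(0), np.int64(16)), (216, np.int64(10), np.int64(76)), (217, np.int64(10), np.int64(202)), (218, np.int64(4), np.int64(250)), (337, np.int64(9), np.int64(30)), (353, np.int64(13), np.int64(114)), (354, np.int64(13), np.int64(190))]
200 [(202, np.int64(24), np.int64(43)), (216, np.int64(72), np.int64(99)), (217, np.int64(63), np.int64(211)), (224, np.int64(2), np.int64(241)), (335, np.int64(9), np.int64(145)), (336, np.int64(30), np.int64(17)), (351, np.int64(16), np.int64(113)), (352, np.int64(13), np.int64(191))]
220 [(203, np.int64(18), np.int64(42)), (217, np.int64(74), np.int64(145)), (218, np.int64(53), np.int64(242)), (334, np.int64(9), np.int64(115)), (335, np.int64(16), np.int64(16)), (350, np.int64(15), np.int64(121)), (351, np.int64(15), np.int64(191))]
```

```bash
python3 - <<'E'
from chk import *
im=cv2.imread('pics/w13.png');h=cv2.cvtColor(im,cv2.COLOR_BGR2HSV)
f=lambda a:' '.join(f'{s}/{v}' for _,s,v in a)
print(f(h[200,214:236]));print(f(h[200,316:338]));print(f(h[215,214:236]));print(f(h[215,316:338]));print(f(h[158:188,250]));print(f(h[158:188,290]))
c=capture('wrist');s=read_state()
for q in ((216.3,200),(335.3,200),(202,200),(352,200)): print(T(c,q,.003,s))
for r in (146.5,160.5,167,168,170,172,174): print(r,T(c,(272,r),.003,s),T(c,(272,r),.0135,s),T(c,(272,r),.0295,s))
E
```

```text
18/28 53/24 72/99 63/211 46/238 46/233 48/233 28/236 7/228 15/200 2/241 3/240 3/239 3/239 3/239 3/239 3/239 3/239 3/239 4/239 4/240 3/239
3/239 3/240 3/240 2/239 2/239 2/239 3/240 3/241 3/233 11/207 15/228 33/234 44/232 42/233 46/233 37/228 3/230 2/247 3/241 9/145 30/17 21/24
0/28 31/25 12/22 71/148 50/242 47/234 48/233 37/235 20/231 12/208 4/230 3/241 3/240 3/239 4/240 4/240 3/239 3/240 3/239 3/239 3/239 3/239
2/240 2/240 3/240 2/239 2/239 3/239 3/240 3/237 8/225 15/225 22/236 46/232 42/232 45/232 35/232 4/237 2/246 3/243 7/179 21/12 32/24 9/28
18/28 11/23 26/10 5/226 1/249 1/244 1/243 1/243 2/246 16/232 102/238 126/244 123/244 124/243 126/244 105/244 23/239 7/212 4/230 2/241 2/239 2/239 2/239 2/239 2/239 2/239 2/239 3/240 2/239 2/240
10/26 11/23 20/13 0/171 1/243 0/245 1/244 0/243 1/244 4/244 64/243 122/244 116/244 116/244 117/244 124/244 45/244 20/220 6/222 2/238 2/240 2/239 1/239 2/239 2/240 3/240 2/239 2/239 2/239 2/239
[ 26.6 -31.8  13.6]
[26.6 34.8 13.5]
[ 26.6 -39.8  13.6]
[26.6 44.2 13.4]
146.5 [56.  -0.5 13.5] [56.5 -0.5  3. ] [ 57.3  -0.5 -13. ]
160.5 [48.5 -0.5 13.5] [49.5 -0.5  3. ] [ 51.   -0.5 -13. ]
167 [45.  -0.5 13.5] [46.2 -0.5  3. ] [ 48.   -0.5 -13. ]
168 [44.5 -0.5 13.5] [45.7 -0.5  3. ] [ 47.5  -0.5 -13. ]
170 [43.4 -0.5 13.5] [44.6 -0.5  3. ] [ 46.6  -0.5 -13. ]
172 [42.3 -0.6 13.5] [43.6 -0.5  3. ] [ 45.7  -0.5 -13. ]
174 [41.2 -0.6 13.5] [42.6 -0.5  3. ] [ 44.7  -0.5 -13. ]
```

Call:
{"op": "move_arm", "data": {"increments": [[[0.01,0.072,0],[0,0,0],1],[[0,0,0.15],[0,0,0],1],[[0,0,0.1],[0,0,0],1],[[0,0,0.07],[0,0,0],1],[[0,0,0],[0,0,0],1],[[0,0,0],[0,0,0],1]]}}

```text
time_s: 25.72
position: [0.4195, -0.3076, 0.0064]
tcp_rot: [[-0.93, -0.369, 0.0], [-0.369, 0.93, 0.0], [-0.0, 0.0, -1.0]]
force: [0.1, 0.0, 6.4]
opening: 0.627
grasp_force: 30.0
```

```bash
python3 - <<'E'
from chk import *
c=capture('wrist');s=read_state();print(s['force'])
go(420.4,-308.3,6.3,21.5)
h=cv2.cvtColor(c['img'],cv2.COLOR_RGB2HSV)
f=lambda a:' '.join(f'{s}/{v}' for _,s,v in a)
print(f(h[200,210:230]));print(f(h[200,316:340]));print(f(h[158:180,250]));print(f(h[158:180,290]))
E
```

```text
[-1.49785684  0.74360569  7.0152784 ]
t 25.77 pos [ 419.4 -307.6    6.4] yaw 21.6 SHIFT [-0.021 -0.035  0.004] n>= 1 TURN z 0.0011 tiltcheck [-0.e+00  1.e-04 -1.e+00]
5/253 6/246 5/244 5/244 4/245 14/245 104/240 72/224 43/235 45/233 47/235 27/237 4/228 15/203 2/243 3/241 3/240 3/240 3/240 3/240
2/240 2/240 2/240 3/240 3/241 2/240 2/240 2/241 3/234 11/209 13/229 29/236 43/234 40/234 45/234 36/233 9/208 4/119 15/17 10/25 10/25 0/28 0/26 18/28
0/27 18/28 9/29 18/29 10/25 0/11 9/192 2/246 1/246 2/244 2/244 2/245 3/247 47/244 133/245 106/245 22/240 7/214 4/231 2/241 2/240 3/240
11/24 10/26 19/27 19/27 11/24 21/12 0/174 0/243 1/246 1/244 0/244 0/244 3/247 28/244 105/244 124/245 45/244 20/222 7/224 2/239 2/241 2/240
```

Call:
{"op": "move_arm", "data": {"increments": [[[0,0,-0.15],[0,0,0],1],[[0,-0.05,0],[0,0,0],1],[[0,0,0],[0,0,0],1],[[0,0,0.15],[0,0,0],1],[[0,0,0],[0,0,0],1],[[0,0,0],[0,0,0],1]]}}

```text
time_s: 26.27
position: [0.4205, -0.3097, 0.0059]
tcp_rot: [[-0.93, -0.368, 0.001], [-0.368, 0.93, -0.001], [-0.001, -0.002, -1.0]]
force: [-0.2, 0.0, 4.1]
opening: 0.632
grasp_force: 30.0
```

```bash
python3 - <<'E'
from chk import *
c=capture('wrist');s=read_state();print(s['force'])
go(420.4,-308.3,6.3,21.5)
h=cv2.cvtColor(c['img'],cv2.COLOR_RGB2HSV)
f=lambda a:' '.join(f'{s}/{v}' for _,s,v in a)
print(f(h[200,205:230]));print(f(h[200,316:340]));print(f(h[158:180,250]));print(f(h[158:180,290]))
E
```

```text
[ 0.51669206 -0.82739677  4.07082887]
t 26.32 pos [ 420.6 -309.7    5.9] yaw 21.6 SHIFT [-0.012  0.046 -0.012] n>= 1 TURN z 0.001 tiltcheck [-6.0e-04 -1.7e-03 -1.0e+00]
18/29 18/28 19/27 9/27 19/27 9/27 11/24 18/14 15/136 6/244 4/246 16/234 62/228 47/234 47/233 42/235 23/234 9/220 11/215 3/242 3/240 3/239 4/240 4/240 2/239
2/240 3/240 2/240 3/240 3/240 3/240 2/240 2/241 3/235 11/213 16/224 24/237 43/233 42/233 45/234 37/230 3/233 2/245 2/244 2/244 2/248 5/236 0/56 0/18
17/30 9/27 9/28 0/25 26/20 8/67 3/231 2/249 2/244 2/244 2/244 1/245 18/233 101/239 127/245 132/245 25/243 6/211 6/228 2/241 2/240 3/240
0/25 10/26 10/26 0/25 22/23 11/23 0/227 0/249 1/244 1/244 1/244 1/245 3/244 64/244 122/244 123/244 44/243 16/226 8/220 3/237 2/240 1/239
```

Call:
{"op": "move_arm", "data": {"increments": [[[0,0,0],[0,0,0],0.3],[[0,0,0],[0,0,0],0],[[0,0,0],[0,0,0],0],[[0,0,0],[0,0,0],0],[[0,0,-0.5],[0,0,0],0],[[0,0,-1],[0,0,0],0],[[0,0,-1],[0,0,0],0],[[-0.5,0,-1],[0,0,0],0],[[0,0,-1],[0,0,0],0],[[0,0,-1],[0,0,0],0],[[0,0,0],[0,0,0],0],[[0,0,0],[0,0,0],0],[[0,0,0],[0,0,0],0]]}}

```text
time_s: 27.4
position: [0.4334, -0.3029, 0.1702]
tcp_rot: [[-0.93, -0.369, -0.001], [-0.369, 0.93, 0.001], [0.001, 0.001, -1.0]]
force: [0.2, -0.2, -0.1]
opening: 1.0
grasp_force: 0.0
```

```bash
python3 - <<'E'
from chk import *
c=capture('wrist');s=read_state()
p=px(c,(420.4,-308.6,3));print(p)
print('tags',seg(c,p,75,lambda h,s,v:((v>180)&(s<60))|((h<8)&(s>70)),.017))
h=cv2.cvtColor(c['img'],cv2.COLOR_RGB2HSV)
y,x=int(p[1]),int(p[0])
f=lambda a:' '.join(f'{s}/{v}' for _,s,v in a)
for r in (y-25,y+15): print(x,f(h[r,x-48:x-26]),'||',f(h[r,x+26:x+48]))
print(y,f(h[y-65:y-38,x]),'||',f(h[y+36:y+60,x]))
print(s['opening'])
go(417,93,200,0)
E
```

```text
[272.29462828 180.18384349]
tags {'c': (417.7, -309.3), 'size': (91.7, 62.2), 'yaw': np.float32(21.3)}
272 18/172 16/171 18/172 18/172 16/171 15/172 17/175 15/151 19/27 36/21 10/25 19/27 20/26 11/23 11/24 28/18 5/98 5/212 1/243 7/235 56/222 50/226 || 37/223 50/225 85/228 72/236 1/238 1/241 0/234 2/143 0/13 11/23 11/23 20/25 10/25 20/25 12/22 0/24 14/106 13/178 13/173 13/172 15/173 12/171
272 16/173 16/172 16/174 15/173 16/173 15/172 18/173 17/177 18/152 22/35 0/20 10/26 10/26 10/25 31/25 10/25 20/13 9/138 19/232 130/216 255/215 255/215 || 255/210 255/212 99/220 9/244 2/243 4/233 2/116 16/16 12/22 0/23 10/25 10/25 11/23 13/20 13/57 15/135 14/177 16/173 12/170 13/173 15/171 15/172
180 15/172 15/172 13/172 15/171 13/172 15/173 17/175 16/176 18/160 17/91 30/17 20/25 10/25 10/25 11/24 23/22 26/10 1/186 1/240 0/239 1/236 3/226 2/228 1/233 1/232 2/233 2/233 || 53/226 52/226 52/226 53/226 53/226 52/226 54/227 48/230 26/212 11/115 16/16 12/22 11/23 11/23 28/18 23/78 18/156 17/175 16/173 16/172 15/173 12/172 15/173 15/172
1.000801122141243
t 27.45 pos [ 433.  -302.6  169.5] yaw 21.6 SHIFT [-4.363 12.458 -0.984] n>= 13 TURN z 0.1803 tiltcheck [ 0.0011  0.0029 -1.    ]
```

Call:
{"op": "move_arm", "data": {"increments": [[[-0.374,0.866,-0.072],[0,0,0],0],[[-0.374,0.866,-0.072],[0,0,0],0],[[-0.374,0.866,-0.072],[0,0,0],0],[[-0.374,0.866,-0.072],[0,0,0],0],[[-0.374,0.866,-0.072],[0,0,0],0],[[-0.374,0.866,-0.072],[0,0,0],0],[[-0.374,0.866,-0.072],[0,0,0],0],[[-0.374,0.866,-0.072],[0,0,0],0],[[-0.374,0.866,-0.072],[0,0,0],0],[[-0.374,0.866,-0.072],[0,0,0],0],[[-0.374,0.866,-0.072],[0,0,0],0],[[-0.374,0.866,-0.072],[0,0,0],0],[[-0.374,0.866,-0.072],[0,0,0],0],[[-0.374,0.866,-0.072],[0,0,0],0],[[0,0,0],[0,0,0.045],0],[[0,0,0],[0,0,0.045],0],[[0,0,0],[0,0,0.045],0],[[0,0,0],[0,0,0.045],0],[[0,0,0],[0,0,0],0],[[0,0,0],[0,0,0],0]]}}

```text
time_s: 29.12
position: [0.445, 0.0924, 0.1997]
tcp_rot: [[-1.0, -0.003, -0.003], [-0.003, 1.0, 0.0], [0.003, 0.0, -1.0]]
force: [-0.1, -0.9, 0.6]
opening: 0.999
grasp_force: 0.0
```

```bash
python3 - <<'E'
from chk import *
c=capture('wrist');save(c,'w14')
p=px(c,(417.6,93.4,97));print(p,seg(c,p,40,lambda h,s,v:(h<12)&(s>150)&(v>190),.097),seg(c,p,40,lambda h,s,v:(h<12)&(s>150)&(v>100),.097))
for r in pinpoint(c,'glue_center')[:2]:
    q=np.array(r['xy'])*[560,420];print(r['confidence'],q,at(c,q,.0485).round(4))
go(417.5,94,46,0)
E
```

```text
[274.2588324  176.62016439] {'c': (418.9, 93.2), 'size': (23.4, 23.3), 'yaw': np.float32(0.1)} {'c': (418.1, 92.8), 'size': (25.0, 24.1), 'yaw': np.float32(0.1)}
0.86 [270.816 165.396] [0.4134 0.0902 0.0485]
t 29.22 pos [445.4  92.4 200.2] yaw 0.1 SHIFT [0.918 0.056 5.143] n>= 6 TURN z 0.0011 tiltcheck [ 2.e-03  1.e-04 -1.e+00]
```

View pics/w14.png

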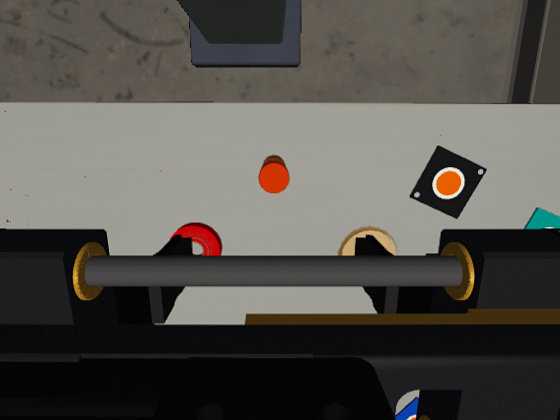

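Call:
{"op": "move_arm", "data": {"increments": [[[0.907,0.015,0],[0,0,0],0.2],[[0,0,0.4],[0,0,0],0.3],[[0,0,0.95],[0,0,0],0.3],[[0,0,0.95],[0,0,0],0.3],[[0,0,0.95],[0,0,0],0.3],[[0,0,0.95],[0,0,0],0.3],[[0,0,0.65],[0,0,0],0.3],[[0,0,0.29],[0,0,0],0.4],[[0,0,0],[0,0,0],0.4],[[0,0,0],[0,0,0],1],[[0,0,0],[0,0,0],1],[[0,0,0],[0,0,0],1],[[0,0,0],[0,0,0],1],[[0,0,0],[0,0,0],1],[[0,0,0],[0,0,0],1],[[0,0,0],[0,0,0],1],[[0,0,0],[0,0,0],1]]}}

```text
time_s: 30.63
position: [0.4193, 0.0929, 0.0476]
tcp_rot: [[-1.0, -0.001, 0.002], [-0.001, 1.0, -0.0], [-0.002, -0.0, -1.0]]
force: [-0.2, -0.2, 6.6]
opening: 0.288
grasp_force: 30.0
```

```bash
python3 - <<'E'
from chk import *
s=read_state();print(s['opening'],s['grasp_force'],s['force'])
go(436.6,290.2,100,0)
E
```

```text
0.28798437069988725 29.99716046560934 [-0.24729574 -0.23527606  6.59406583]
t 30.63 pos [419.3  92.9  47.6] yaw 0.0 SHIFT [-0.586  6.577 -1.746] n>= 7 TURN z 0.0004 tiltcheck [-1.8e-03 -1.0e-04 -1.0e+00]
```

Call:
{"op": "move_arm", "data": {"increments": [[[0,0,-0.3],[0,0,0],1],[[0,0,-0.8],[0,0,0],1],[[0,0,-0.5],[0,0,0],1],[[-0.076,0.822,0],[0,0,0],1],[[-0.076,0.822,0],[0,0,0],1],[[-0.076,0.822,0],[0,0,0],1],[[-0.076,0.822,0],[0,0,0],1],[[-0.076,0.822,0],[0,0,0],1],[[-0.076,0.822,0],[0,0,0],1],[[-0.076,0.822,0],[0,0,0],1],[[-0.076,0.822,0],[0,0,0],1],[[0,0,0.4],[0,0,0],1],[[0,0,0.4],[0,0,0],1],[[0,0,0.2],[0,0,0],1],[[0,0,0],[0,0,0],1],[[0,0,0],[0,0,0],1],[[0,0,0],[0,0,0],1]]}}

```text
time_s: 32.05
position: [0.437, 0.29, 0.0652]
tcp_rot: [[-1.0, -0.0, 0.0], [-0.0, 1.0, 0.0], [-0.0, 0.0, -1.0]]
force: [-0.2, 0.3, -0.3]
opening: 0.287
grasp_force: 30.0
```

```bash
python3 - <<'E'
from chk import *
c=capture('wrist');s=read_state();P=s['position']*1000
go(437.3,290.2,50.6,0)
print(s['grasp_force'],s['force'])
# body of glue where visible: near bottom edge
h=cv2.cvtColor(c['img'],cv2.COLOR_RGB2HSV)
b=P[2]-47.6
print('bottom',b,'pred near bottom px',px(c,(P[0]-13.5,P[1],b)),'ring near px',px(c,(436.6-13,290.2,3)))
f=lambda a:' '.join(f'{hh}/{s}/{v}' for hh,s,v in a)
x=int(px(c,(P[0]-13.5,P[1],b))[0]);print(x,f(h[165:245:2,x]))
np.save('h.npy',h)
E
```

```text
t 32.1 pos [437.2 290.   65.3] yaw 0.0 SHIFT [-0.003  0.006  0.492] n>= 1 TURN z 0.0 tiltcheck [-8.e-04  3.e-04 -1.e+00]
29.996505822791732 [-0.01500885  0.42639391 -1.17443559]
bottom 17.746998526781518 pred near bottom px [273.06864288 208.55646068] ring near px [273.33312989 203.52270774]
273 27/13/190 27/12/190 30/12/189 27/13/192 23/14/141 0/11/23 0/0/26 120/18/28 120/9/30 120/9/28 0/0/28 0/0/30 90/9/29 90/9/27 150/18/29 90/10/26 150/4/61 30/2/252 30/2/247 14/52/237 16/255/249 16/255/249 14/234/234 23/24/84 13/112/98 12/255/108 12/255/107 12/255/109 12/255/109 12/184/111 12/189/109 12/229/108 12/255/107 12/255/107 12/255/108 12/255/109 12/255/108 13/225/111 16/48/128 17/51/130
```

```bash
python3 - <<'E'
import numpy as np
h=np.load('h.npy').astype(int)
for r in (200,204,208,212,216,220,224):
    v=h[r,:,2];s=h[r,:,1]
    w=[x for x in range(225,322) if v[x]>170 and s[x]<50]; o=[x for x in range(225,322) if v[x]>200 and s[x]>150]; g=[x for x in range(235,312) if 60<v[x]<180 and s[x]>100]
    print(r,*[(min(k),max(k),(min(k)+max(k))/2) if k else None for k in (w,o,g)])
E
```

```text
200 (225, 283, 254.0) None None
204 (225, 321, 273.0) (270, 276, 273.0) None
208 (225, 321, 273.0) (261, 284, 272.5) None
212 (225, 295, 260.0) (257, 288, 272.5) (265, 281, 273.0)
216 (225, 296, 260.5) (255, 290, 272.5) (259, 287, 273.0)
220 (248, 297, 272.5) (254, 291, 272.5) (263, 289, 276.0)
224 (248, 321, 284.5) (254, 291, 272.5) (262, 290, 276.0)
```

Call:
{"op": "move_arm", "data": {"increments": [[[0,0,0.25],[0,0,0],1],[[0,0,0.15],[0,0,0],1],[[0,0,0.09],[0,0,0],1],[[0,0,0],[0,0,0],1],[[0,0,0],[0,0,0],1]]}}

```text
time_s: 32.52
position: [0.4372, 0.2901, 0.0506]
tcp_rot: [[-1.0, -0.001, 0.001], [-0.001, 1.0, 0.0], [-0.001, 0.0, -1.0]]
force: [-0.4, -1.1, 5.6]
opening: 0.288
grasp_force: 30.0
```

Contact at the expected height; release and retreat.

Call:
{"op": "move_arm", "data": {"increments": [[[0,0,0],[0,0,0],0.72],[[0,0,0],[0,0,0],0.6],[[0,0,0],[0,0,0],0.3],[[0,0,0],[0,0,0],0],[[0,0,0],[0,0,0],0],[[0,0,-0.5],[0,0,0],0],[[0,0,-1],[0,0,0],0],[[0,0,-1],[0,0,0],0],[[0,0,-1],[0,0,0],0],[[0,0,-1],[0,0,0],0],[[-0.7,0,-0.5],[0,0,0],0],[[0,0,0],[0,0,0],0],[[0,0,0],[0,0,0],0],[[0,0,0],[0,0,0],0]]}}

```text
time_s: 33.68
position: [0.4559, 0.2896, 0.1985]
tcp_rot: [[-1.0, -0.0, -0.004], [-0.0, 1.0, -0.001], [0.004, -0.001, -1.0]]
force: [-0.3, -0.1, -1.5]
opening: 0.996
grasp_force: 0.0
```

```bash
python3 - <<'E'
from chk import *
c=capture('wrist');s=read_state();print(s['position'],s['opening'])
p=px(c,(437,290,100));print('glue top',p,seg(c,p,40,lambda h,s,v:(h<9)&(s>150)&(v>190),.1))
t=capture('scene')
for l in ('stapler_center','stamp_center','tags_center','glue_center','red_roll','gold_roll'):
    for r in pinpoint(t,l)[:2]:
        q=np.array(r['xy'])*[560,420];print(l,round(r['confidence'],2),at(t,q,Z[l]+(.003 if 'center' in l else 0)).round(3))
E
```

```text
[0.45548558 0.28953903 0.19814649] 0.9958736311941893
glue top [273.65699768 187.67430074] {'c': (435.7, 289.9), 'size': (23.9, 23.3), 'yaw': np.float32(90.0)}
stapler_center 0.86 [0.602 0.296 0.027]
stapler_center 0.56 [0.573 0.24  0.027]
stamp_center 0.89 [ 0.613 -0.299  0.046]
tags_center 0.89 [ 0.421 -0.308  0.011]
glue_center 0.74 [0.427 0.277 0.051]
red_roll 0.88 [ 0.508 -0.001  0.   ]
gold_roll 0.79 [ 0.528 -0.195  0.   ]
```

```bash
python3 -c "
from rig import *
print(hand_in())"
```

```text
the job is handed in; nothing more can be done
None
```

I put the stapler, stamp, tags and glue stick on their own mats in that order, each let go and within about 1–2 mm of its outline by my last camera measurements; the ribbon rolls were left alone, and I handed the job in at about 34 s of the 128 s allowed.

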